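# Code the first-off blister card

## Robot

A 6-joint arm with a two-finger parallel gripper is mounted at the origin on a cart in front of the work surface, level with it; the furniture and walls round the work are solid. World frame = base frame: x ahead of the robot, y to its left, z up, the work surface at z = 0. Lengths are in m, angles in rad, forces in N, time in s.
With the tool pointing down it reaches from about 0.35 to 0.975 m from the base axis. Payload 4.9 kg.
Tool frame: the origin (TCP) lies on the centre line of the jaws, within the pads' length; the fingertips stand ctrl.tcp_to_tips ahead of it and the grasp point (between the pads) lies 3 mm ahead of it (ctrl.tcp_to_tips is the distance from the TCP to the fingertips, in m); z points along the fingers, y is the direction in which the jaws open and shut (so a half turn about z gives the same grasp; the last joint's range is limited). The gripper opens to 85 mm and grips with 20 to 120 N. Pads are 22 mm wide; open, the fingers measure 114 mm over their backs; the gripper's body (76 mm by 85 mm) begins 54 mm behind the grasp point. The pads swing forward as they close: fully open they stand 13 mm farther back than shut.
Start: joints at [-1.321, 0.053, 1.613, -0, 1.476, -0.119], TCP at [0.225, -0.583, 0.253] pointing down, gripper open.
Joint ranges: [-3.01, 3.01], [-1.01, 2.22], [0.06, 2.58], [-1.02, 4.17], [0.09, 2.62], [-3.14, 3.14]. Speed limits (rad/s): [2.57, 2.57, 3.14, 3.14, 3.14, 3.14].

## Interface

Orientations are given as a rotation vector (axis times angle).
In Python, from station import ctrl, vision gives the robot as it stands.
- The arm moves only by the tool jog_arm, never from a script. Its argument "deltas" is a list of rows, each a list of 7 numbers: the turn, a rotation vector about the tool's x, y, z in rad, then the shift along the tool's x, y, z in cm, then the opening, from 0 (shut) to 1 (fully open). A call has 1 to 12 rows; each row shifts and turns the commanded pose from where the row before left it, along the tool's axes as they then stand; what a row does not reach is not made up. A row lasts 1/12 s, in which the tool goes at most 41.7 mm and 7.16 degrees, less where a joint would pass 70% of its speed; a pose out of reach is approached as far as the arm can. A call with a gripper value outside its range is refused whole. The fingers move at their own pace and stop on an object; "grip_force" is the grip in N (left out, the last holds). Time passes only in rows, so rows that do not move let the fingers close. It gives the time, the measured TCP pose, the force and the opening at its end, in the units of the state.
- ctrl.get_obs(): the state, without advancing time (a new reading comes with each control period).
- vision.get_image(name): name is "scene" or "top"; returns (picture, depth): 420x560x3 uint8, red, green, blue; 420x560 float32, m along the optical axis (not along the pixel's ray), 0 where there is no reading.
- vision.calibration(name): a dict with "fx", "fy", "cx", "cy" (pixels), "rvec" (rotation vector, rad) and "tvec" (3), from world to camera coordinates, as OpenCV has them. Camera axes: x right, y down, z forward; pixel columns grow to the right and rows downward; lengths in m; the calibration is good to about 2 mm. A picture is of the moment at which its call begins. calibration takes no time and is no camera call.
- ctrl.finish_job(): hands the job in, once; it reports no verdict.
The state is a dict: "t": time; "q": joint angles; "dq": joint speeds; "effort": joint torques, N m; "tool_pos": TCP position; "tool_rot": TCP orientation; "contact_force": force on the tool from outside, world axes, zero at the start; "wrist_torque": the same for the moment, N m; "opening": finger opening in m.
Only numpy, scipy, OpenCV 4.12 (cv2) and the standard library are available. Lean on these libraries where they do the work, as an engineer would, in place of code of your own. Each camera call takes 0.05 s, during which the arm holds its last target. There are 200 camera calls.

## Task

Slide the card carrier with the blue grip bar up out of its slot in the tilted rack, and slide it down between the guides of the batch coder until it stands fully down on the bed, its card facing the white stamping head, and let go of it. Then press the coder's black spring pedal down to its stop and let it come back up. Leave the coded carrier standing in the coder, the other two carriers in the rack, and everything else undisturbed.

Things in the scene. Friction and masses are not known exactly. Their poses are not given: they have to be found in the camera images.
- carrier_blue: blue carrier: aluminium plate 160 x 4 x 112 mm (x, y, z) with blue grip bar 90 long, 10 thick, 18 high on the middle of its upper edge (z 110 to 128). Black blister card on its -y face, pockets outward (9 mm). Origin: middle of lower edge; x along it, y through the thickness, z up. 0.18 kg; the one to code; starts in any slot, card towards the rack's -y.
- blue_card_face (a point): point on the card of the blue carrier, at x 0, y -9, z 57 mm of the carrier; shows which way its card faces
- carrier_orange: orange carrier: aluminium plate 160 x 4 x 112 mm (x, y, z) with orange grip bar 90 long, 10 thick, 18 high on the middle of its upper edge (z 110 to 128). Black blister card on its -y face, pockets outward (9 mm). Origin: middle of lower edge; x along it, y through the thickness, z up. It stays in the rack.
- carrier_green: green carrier: aluminium plate 160 x 4 x 112 mm (x, y, z) with green grip bar 90 long, 10 thick, 18 high on the middle of its upper edge (z 110 to 128). Black blister card on its -y face, pockets outward (9 mm). Origin: middle of lower edge; x along it, y through the thickness, z up. It stays in the rack.
- cassette: white slotted cassette of the rack, fixed, raked 30 degrees: its z axis, along which carriers slide out, leans to the robot. Slots at y = -52, 0, 52 mm, 7 wide, 8 deep in both end walls (86 high, 161 apart inside), guide a carrier's short edges; the grip bars stand clear above. Origin: middle of inner floor, 62 mm above the worktop; x to the far wall, z up the slots
- coder_bed (a point): middle of the bed between the guides of the fixed grey and white coder; 18 mm above the worktop, z up. Guides: upright channels, inner ends at x = -82 and 82 mm, 80 high, grooves 8 wide, 9 deep, top 15 mm flared. White head (74 high) on the -y side, anvil at +y. A seated carrier has this point's position and axes
- pedal_pad (a point): middle of the top of the black ribbed pedal pad (56 x 58 mm), in front of the head, 66 mm from its hinge; about 63 mm above the worktop at rest, 47 at the stop; moves with the pedal
- coder_pedal (a joint): spring pedal of the coder: 0 rad up at rest, 0.30 rad down at its stop (pad level); the spring takes about 6 N on the pad at first, 13 N at the stop. It drives the brass stamp against the card
- label_roll: bystander: white label roll lying on its end, 63 mm diameter, 36 mm high; origin at the middle of its underside
- dosing_bottle: bystander: white bottle with blue cap, 47 mm diameter, 84 mm high; origin at the middle of its underside

How it is judged:
By the outcome, as a careful person would: the job done as asked, in the order asked, and still so for the second after the job is handed in, with the robot touching nothing.
It also fails if it takes over 54 s, if anything falls off the work surface, if the arm or the gripper's body presses on something with over 40 N, if the wrist force passes 120 N, or if a joint passes its speed limit or range.

## Working session

There is one attempt and no reset: what is moved stays moved. The work goes in short steps, Python scripts to look and compute and a tool call to move; the robot and the scene stay as the last step left them, time stands still between calls to the robot, and variables do not carry over. Pictures are saved under pics/ and viewed, about 8 in all and at most 12, crops included, and the job is handed in when it is done.

Besides the shell and the picture viewer there is one more tool, called after "Call:" in YAML: its name, and indented under it one key for each argument. jog_arm: Moves the arm, as the interface text tells. Its arguments: {"type":"object","properties":{"deltas":{"type":"array"},"grip_force":{"type":"number"}},"required":["deltas"]}

```bash
ls; mkdir -p pics; cat > h.py <<'E'
import numpy as np, cv2
from scipy.spatial.transform import Rotation as R
from station import ctrl, vision
def save(name,f):
    im,d=vision.get_image(name); cv2.imwrite(f'pics/{f}.png',im[:,:,::-1]); np.savez(f'pics/{f}.npz',im=im,d=d); return im,d
def world(name,d):
    c=vision.calibration(name); Rm=R.from_rotvec(np.ravel(c['rvec'])).as_matrix(); t=np.ravel(c['tvec'])
    v,u=np.mgrid[:d.shape[0],:d.shape[1]]
    P=np.stack([(u-c['cx'])/c['fx']*d,(v-c['cy'])/c['fy']*d,d],-1)
    W=(P-t)@Rm; W[d==0]=np.nan; return W
E
python3 - <<'E'
from h import *
for n in('scene','top'):
    save(n,n+'0'); c=vision.calibration(n); print(n,c)
print(ctrl.get_obs(), ctrl.tcp_to_tips)
E
```

```text
pics
scene {'fx': 394.5497045899409, 'fy': 394.5497045899409, 'cx': 275.6556359182985, 'cy': 215.09440427661568, 'rvec': array([ 2.27109133, -0.57672811,  0.25690581]), 'tvec': array([-0.53536436,  0.27445215,  0.704516  ])}
top {'fx': 385.8279765962503, 'fy': 385.8279765962503, 'cx': 276.1668441715028, 'cy': 213.98116228495667, 'rvec': array([ 2.16179478, -2.10922469,  0.1774641 ]), 'tvec': array([-0.0222008 ,  0.59714646,  0.85126634])}
{'t': 0.1, 'q': array([-1.32100709e+00,  5.32915782e-02,  1.61421408e+00,  2.45028538e-05,
        1.47600891e+00, -1.19032711e-01]), 'dq': array([ 0.00077928, -0.00060915, -0.00403588,  0.00164512, -0.00024974,
       -0.00081099]), 'effort': array([ 1.49976018e-03, -3.94903457e+01, -3.71363211e+01, -2.96216035e-05,
        3.88654575e-03,  1.82137654e-06]), 'tool_pos': array([ 0.22517385, -0.58244073,  0.25215119]), 'tool_rot': array([-3.08643896e+00, -5.75710501e-01,  1.58904873e-04]), 'contact_force': array([-0.06284503, -0.93379674,  0.40376794]), 'wrist_torque': array([ 0.05669664,  0.0272368 , -0.03229041]), 'opening': 0.08553502810299371} 0.022
```

View pics/scene0.png

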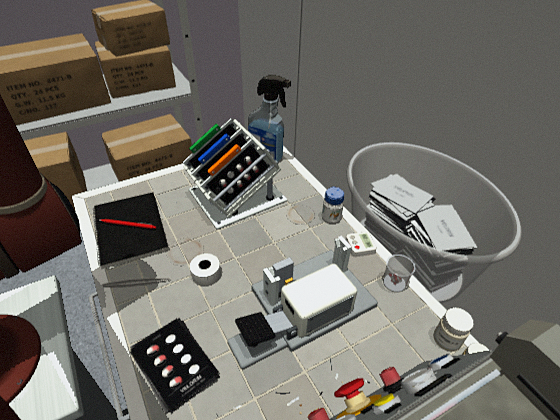

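View pics/top0.png

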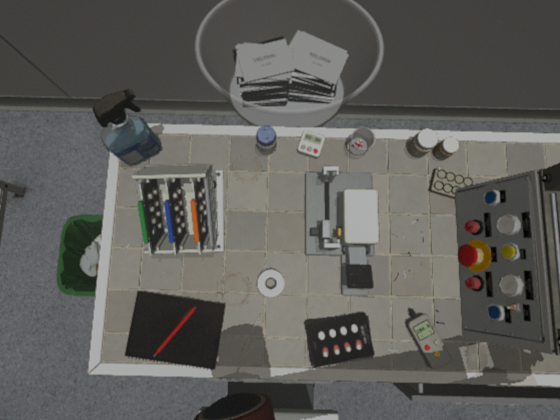

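The blue bar is in the middle slot, at (168,221) in the top view and (212,150) in the scene view. The coder slot runs vertically near (330,170–245), with the head at (360,217) and the pedal at (358,276) in the top view. All three cards face −y.

```bash
python3 - <<'E'
from h import *
for n in('scene','top'):
    z=np.load(f'pics/{n}0.npz'); im,d=z['im'],z['d']; W=world(n,d)
    hsv=cv2.cvtColor(im,cv2.COLOR_RGB2HSV)
    c=vision.calibration(n);Rm=R.from_rotvec(c['rvec']).as_matrix();print(n,'cam',-Rm.T@c['tvec'])
    box={'scene':(120,180,185,250),'top':(195,255,130,215)}[n]
    for k,(a,b) in dict(blue=(105,130),orange=(8,20),green=(50,85)).items():
        m=np.zeros(d.shape,np.uint8); r=box
        m[r[0]:r[1],r[2]:r[3]]=cv2.inRange(hsv,(a,120,50),(b,255,255))[r[0]:r[1],r[2]:r[3]]
        vv,uu=np.nonzero(m); P=W[m>0]; P=P[~np.isnan(P[:,0])]
        mu=np.median(P,0); q=P[np.linalg.norm(P-mu,axis=1)<.08]
        mu=q.mean(0); U,S,V=np.linalg.svd(q-mu,full_matrices=False); v=V[0]*np.sign(V[0][0]); s=(q-mu)@v
        print(k,len(q),'px',uu.mean(),vv.mean(),'mu',mu.round(4),'dir',v.round(3),'ext',s.min().round(3),s.max().round(3),'sd',(S/len(q)**.5).round(4), 'ends',(mu+v*s.min()).round(3),(mu+v*s.max()).round(3))
    t=W[np.array([300]),np.array([250])] if n=='top' else W[300,200]
    print('table',t)
for n,r in (('top',(155,300,295,390)),('scene',(225,370,220,380))):
    im=cv2.imread(f'pics/{n}0.png')[r[0]:r[1],r[2]:r[3]]
    cv2.imwrite(f'pics/{n}c.png',cv2.resize(im,None,fx=4,fy=4,interpolation=cv2.INTER_CUBIC))
z=np.load('pics/top0.npz');W=world('top',z['d'])
np.set_printoptions(linewidth=250)
print('Z mm coder top'); print((W[155:300:4,300:388:3,2]*1000).round(0))
E
```

```text
scene cam [ 0.31103146 -0.53792685  0.68715057]
blue 294 px 214.87828947368422 147.61184210526315 mu [0.5584 0.2081 0.1681] dir [0.878 0.089 0.47 ] ext -0.045 0.05 sd [0.0252 0.0167 0.0049] ends [0.519 0.204 0.147] [0.602 0.213 0.192]
orange 315 px 217.3153846153846 157.05897435897435 mu [0.5624 0.1571 0.1677] dir [0.901 0.202 0.384] ext -0.046 0.059 sd [0.0261 0.0181 0.005 ] ends [0.521 0.148 0.15 ] [0.616 0.169 0.19 ]
green 207 px 204.41904761904763 137.58095238095237 mu [0.5542 0.2562 0.171 ] dir [0.869 0.051 0.491] ext -0.044 0.043 sd [0.025  0.0047 0.0024] ends [0.516 0.254 0.149] [0.592 0.258 0.192]
table [ 0.4037239  -0.05206585 -0.00096125]
top cam [ 0.44954026 -0.00862459  0.9378541 ]
blue 183 px 168.7554347826087 221.2663043478261 mu [0.5567 0.2069 0.1732] dir [0.864 0.043 0.502] ext -0.043 0.043 sd [0.0252 0.0026 0.0012] ends [0.519 0.205 0.151] [0.594 0.209 0.195]
orange 227 px 194.93562231759657 220.3862660944206 mu [0.5601 0.1546 0.1727] dir [0.865 0.045 0.499] ext -0.046 0.043 sd [0.0258 0.0031 0.002 ] ends [0.52  0.153 0.15 ] [0.598 0.157 0.194]
green 162 px 142.66871165644173 221.90797546012269 mu [0.5539 0.2588 0.1735] dir [0.865 0.046 0.5  ] ext -0.043 0.043 sd [0.025  0.0023 0.0013] ends [0.516 0.257 0.152] [0.591 0.261 0.195]
table [[3.97115623e-01 4.96401807e-02 2.87374215e-04]]
Z mm coder top
[[ 1. -1.  1. ... -1.  1.  0.]
 [ 0. -1. -1. ... -1.  2. -5.]
 [-1. -1.  2. ... -2.  2.  2.]
 ...
 [-2.  0. -1. ...  1. -1.  0.]
 [ 1.  1.  2. ...  2. -1. -5.]
 [-4.  1.  1. ... -2. -2. -1.]]
```

View pics/topc.png

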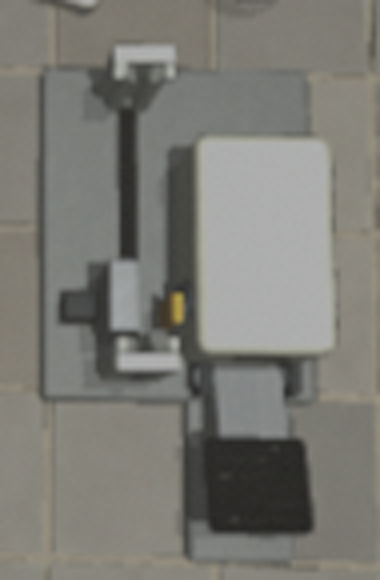

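View pics/scenec.png

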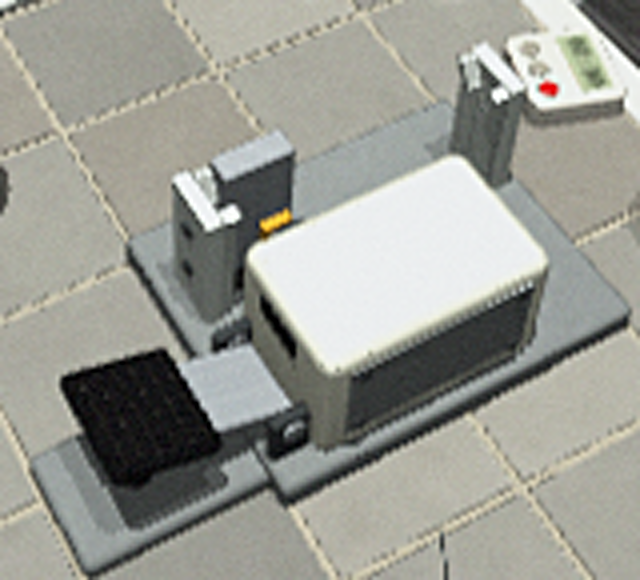

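The crops show the far guide top as a white U at top-view crop (112–178, 45–78). The near guide is at (115–180, 345–372), the bed strip at x≈128, the head top at (195–332, 137–353) and the pedal pad at (205–312, 437–533).

```bash
cat > m.py <<'E'
from h import *
def ray(n,u,v,z):
    c=vision.calibration(n);Rm=R.from_rotvec(c['rvec']).as_matrix();C=-Rm.T@c['tvec']
    d=Rm.T@np.array([(u-c['cx'])/c['fx'],(v-c['cy'])/c['fy'],1]);return C+d*(z-C[2])/d[2]
z=np.load('pics/top0.npz');im,d=z['im'],z['d'];W=world('top',d)
r=(160,255,300,385)
Z=W[...,2]; m=np.zeros(d.shape,np.uint8)
m[r[0]:r[1],r[2]:r[3]]=(Z>.055)[r[0]:r[1],r[2]:r[3]]
n,l,s,c=cv2.connectedComponentsWithStats(m)
for i in range(1,n):
    if s[i,4]<15: continue
    P=W[l==i]; print('comp',s[i],'zpct',np.percentile(P[:,2],[5,50,95]).round(4),'x',P[:,0].min().round(4),P[:,0].max().round(4),'y',P[:,1].min().round(4),P[:,1].max().round(4))
# white parts: head + guides
hsv=cv2.cvtColor(im,cv2.COLOR_RGB2HSV)
w=np.zeros_like(m); w[r[0]:r[1],r[2]:r[3]]=cv2.inRange(hsv,(0,0,150),(180,50,255))[r[0]:r[1],r[2]:r[3]]
n,l,s,c=cv2.connectedComponentsWithStats(w)
for i in range(1,n):
    if s[i,4]<8: continue
    zz=np.nanmedian(Z[l==i]); vv,uu=np.nonzero(l==i)
    rect=cv2.minAreaRect(np.array([ray('top',u,v,zz)[:2]*1000 for u,v in zip(uu,vv)],np.float32))
    print('white',s[i],c[i].round(1),'z',zz.round(4),'rect',rect)
g=lambda u,v:(295+(u+.5)/4-.5,155+(v+.5)/4-.5)
print('strip bottom z.018');[print(ray('top',*g(*p),.018).round(4)) for p in ((128,110),(128,255))]
print('guides top z.098');[print(k,ray('top',*g(*p),.098).round(4)) for k,p in dict(farL=(112,62),farR=(178,62),farOut=(145,45),nearL=(116,358),nearR=(180,358),nearOut=(148,372)).items()]
print('base z.012',[ray('top',*g(*p),.012).round(4) for p in ((42,68),(305,70),(42,398))])
# pad
p=np.zeros_like(m);p[258:295,340:380]=cv2.inRange(hsv,(0,0,0),(180,255,50))[258:295,340:380]
n,l,s,c=cv2.connectedComponentsWithStats(p);i=1+np.argmax(s[1:,4]);P=W[l==i];P=P[P[:,2]>.03]
print('pad',s[i],c[i],P.mean(0),P.min(0),P.max(0), 'far/near z',np.median(P[P[:,0]>P[:,0].mean()+.015],0),np.median(P[P[:,0]<P[:,0].mean()-.015],0))
zz=P[:,2].mean();vv,uu=np.nonzero(l==i);print(cv2.minAreaRect(np.array([ray('top',u,v,zz)[:2]*1000 for u,v in zip(uu,vv)],np.float32)))
np.set_printoptions(linewidth=250,threshold=100000)
print((Z[162:178,320:345]*1000).round()); print((Z[216:252,305:345]*1000).round())
E
python3 m.py
```

```text
comp [321 166  19  13 184] zpct [0.058  0.0943 0.0993] x 0.6844 0.7027 y -0.1473 -0.1107
comp [ 336  188   44   57 2107] zpct [0.0773 0.0914 0.0942] x 0.53 0.6573 y -0.2388 -0.1457
comp [321 219  20  30 334] zpct [0.0659 0.0952 0.0987] x 0.5186 0.5815 y -0.1484 -0.1091
white [324 166  15   8  65] [330.8 168.5] z 0.0976 rect ((694.0972900390625, -128.52391052246094), (16.294998168945312, 31.8717041015625), 1.441640853881836)
white [ 345  189   34   54 1763] [361.1 215.9] z 0.0917 rect ((591.9140625, -197.1365966796875), (73.07685089111328, 120.17232513427734), 89.7176742553711)
white [323 221   6  16  95] [325.5 228.5] z 0.0958 rect ((560.1658325195312, -116.8333969116211), (33.46860122680664, 11.034332275390625), 0.25444337725639343)
white [325 240  15   7  56] [331.6 244.3] z 0.0978 rect ((528.35107421875, -130.75778198242188), (13.102518081665039, 30.62474250793457), 1.4106799364089966)
strip bottom z.018
[ 0.685  -0.1292  0.018 ]
[ 0.595  -0.1295  0.018 ]
guides top z.098
farL [ 0.692  -0.1096  0.098 ]
farR [ 0.693  -0.1468  0.098 ]
farOut [ 0.7024 -0.1282  0.098 ]
nearL [ 0.5254 
[... 9212 characters left out ...]
 61.  62.  62.  80.  82.  78.  62.  64.  64.  63.  64.  19.  18.  15.  20.  20.  36.  46.]
 [  6.  14.  15.  18.  20.  17.  21.  nan  19.  20.  16.  18.  16.  18.  17.  16.  28.  32.  29.  33.  31.  31.  31.  52.  50.  53.  32.  33.  34.  36.  36.  19.  17.  18.  16.  20.  18.  17.  36.  43.]
 [  5.  16.  17.  16.  20.  19.  17.  16.  18.  16.  18.  16.  19.  20.  17.  18.  19.  15.  16.  19.  17.  18.  19.  20.  20.  19.  18.  17.  22.  20.  21.  15.  18.  18.  18.  17.  19.  18.  28.  42.]
 [  6.  16.  18.  20.  19.  17.  18.  19.  18.  19.  21.  21.  20.  17.  17.  18.  18.  18.  20.  17.  18.  17.  19.  17.  16.  19.  16.  17.  18.  18.  16.  19.  21.  19.  18.  16.  21.  19.  27.  39.]]
```

```bash
cat > p.py <<'E'
from h import *
F=np.diag([1,-1,-1])
Rc=(R.from_euler('z',.0498)*R.from_euler('y',-30,degrees=True)).as_matrix()
T=np.array([.5567,.2069,.1732]); zc=Rc[:,2]
Rb=R.from_euler('z',.014).as_matrix(); B=np.array([.6103,-.1296,.018])
def plan(*tg):
    """(pos, carrier-like R) targets; from measured pose, prints turn and shift (shift first, in present tool axes)"""
    o=ctrl.get_obs(); p=np.array(o['tool_pos']); Q=R.from_rotvec(o['tool_rot'])
    print('t',o['t'],'pos',p.round(4),'F',np.round(o['contact_force'],1),'M',np.round(o['wrist_torque'],2),'open',round(o['opening'],4))
    for pos,M in tg:
        Qt=R.from_matrix(M@F)
        print('shift cm',(Q.inv().apply(np.array(pos)-p)*100).round(2),'then turn',(Q.inv()*Qt).as_rotvec().round(4))
        p,Q=np.array(pos),Qt
E
python3 - <<'E'
from p import *
G=T+.003*zc; print(G,G+.14*zc)
plan((np.array([.43,-.15,.30]),Rc),(G+.14*zc,Rc),(G,Rc))
E
```

```text
[0.55520186 0.20682533 0.17579808] [0.48528864 0.20334077 0.29704163]
t 0.1 pos [ 0.2252 -0.5824  0.2522] F [-0.1 -0.9  0.4] M [ 0.06  0.03 -0.03] open 0.0855
shift cm [ 34.7  -32.96  -4.71] then turn [-0.0854  0.5192  0.3112]
shift cm [  6.16 -35.02   3.9 ] then turn [0. 0. 0.]
shift cm [ 0. -0. 14.] then turn [0. 0. 0.]
```

Call:
jog_arm:
  deltas:
    - [0, 0, 0, 1.7, -1.6, -0.3, 0.4]
    - [0, 0, 0, 3, -2.85, -0.4, 0.4]
    - [0, 0, 0, 3, -2.85, -0.4, 0.4]
    - [0, 0, 0, 3, -2.85, -0.4, 0.4]
    - [0, 0, 0, 3, -2.85, -0.4, 0.4]
    - [0, 0, 0, 3, -2.85, -0.4, 0.4]
    - [0, 0, 0, 3, -2.85, -0.4, 0.4]
    - [0, 0, 0, 3, -2.85, -0.4, 0.4]
    - [0, 0, 0, 3, -2.85, -0.4, 0.4]
    - [0, 0, 0, 3, -2.85, -0.4, 0.4]
    - [0, 0, 0, 3, -2.85, -0.4, 0.4]
    - [0, 0, 0, 3, -2.85, -0.4, 0.4]
  grip_force: 60

```text
t: 1.1
tool_pos: [0.4303, -0.1485, 0.3002]
tool_rot: [3.088, 0.576, 0.0]
contact_force: [1.8, -0.7, -0.5]
opening: 0.0338
```

Call:
jog_arm:
  deltas:
    - [-0.0085, 0.0519, 0.0311, 0, 0, 0, 0.4]
    - [-0.0085, 0.0519, 0.0311, 0, 0, 0, 0.4]
    - [-0.0085, 0.0519, 0.0311, 0, 0, 0, 0.4]
    - [-0.0085, 0.0519, 0.0311, 0, 0, 0, 0.4]
    - [-0.0085, 0.0519, 0.0311, 0, 0, 0, 0.4]
    - [-0.0085, 0.0519, 0.0311, 0, 0, 0, 0.4]
    - [-0.0085, 0.0519, 0.0311, 0, 0, 0, 0.4]
    - [-0.0085, 0.0519, 0.0311, 0, 0, 0, 0.4]
    - [-0.0085, 0.0519, 0.0311, 0, 0, 0, 0.4]
    - [-0.0085, 0.0519, 0.0311, 0, 0, 0, 0.4]
    - [0, 0, 0, 0, 0, 0, 0.4]
    - [0, 0, 0, 0, 0, 0, 0.4]

```text
t: 2.1
tool_pos: [0.4297, -0.1505, 0.2997]
tool_rot: [-3.023, -0.076, -0.808]
contact_force: [-0.2, 0.0, 0.4]
opening: 0.0342
```

```bash
cat > g.py <<'E'
from p import *
G=T+.003*zc
plan((G+.14*zc,Rc),(G,Rc))
E
python3 g.py
```

```text
t 2.1 pos [ 0.4297 -0.1505  0.2997] F [-0.2  0.   0.4] M [ 0.03  0.21 -0.  ] open 0.0342
shift cm [  6.25 -35.06   3.83] then turn [0.0013 0.0013 0.0011]
shift cm [ 0. -0. 14.] then turn [0. 0. 0.]
```

Call:
jog_arm:
  deltas:
    - [0, 0, 0, 0.3, -1.5, 0.15, 0.4]
    - [0, 0, 0, 0.6, -3.4, 0.37, 0.4]
    - [0, 0, 0, 0.6, -3.4, 0.37, 0.4]
    - [0, 0, 0, 0.6, -3.4, 0.37, 0.4]
    - [0, 0, 0, 0.6, -3.4, 0.37, 0.4]
    - [0, 0, 0, 0.6, -3.4, 0.37, 0.4]
    - [0, 0, 0, 0.6, -3.4, 0.37, 0.4]
    - [0, 0, 0, 0.6, -3.4, 0.37, 0.4]
    - [0, 0, 0, 0.6, -3.4, 0.37, 0.4]
    - [0, 0, 0, 0.6, -3.4, 0.37, 0.4]
    - [0.0013, 0.0013, 0.0011, 0.55, -2.96, 0.35, 0.4]
    - [0, 0, 0, 0, 0, 0, 0.4]

```text
t: 3.1
tool_pos: [0.4858, 0.2084, 0.2974]
tool_rot: [-3.019, -0.086, -0.808]
contact_force: [0.7, 0.8, 0.7]
opening: 0.0341
```

```bash
python3 - <<'E'
from p import *
exec(open('g.py').read().split('\n',1)[1])
im,d=save('top','top1')
cv2.imwrite('pics/t1.png',cv2.resize(im[120:270,90:260,::-1],None,fx=4,fy=4,interpolation=cv2.INTER_CUBIC))
E
```

```text
t 3.1 pos [0.4858 0.2084 0.2974] F [0.7 0.8 0.7] M [ 0.03  0.22 -0.03] open 0.0341
shift cm [-0.09  0.5  -0.01] then turn [-0.0039  0.0005  0.0062]
shift cm [ 0. -0. 14.] then turn [0. 0. 0.]
```

```bash
python3 g.py
```

```text
t 3.15 pos [0.4857 0.2063 0.2974] F [-0.3 -0.4  0.1] M [-0.    0.21  0.02] open 0.0343
shift cm [-0.07  0.29 -0.  ] then turn [-0.0018  0.0008  0.0056]
shift cm [ 0. -0. 14.] then turn [0. 0. 0.]
```

Call:
jog_arm:
  deltas:
    - [0, 0, 0, 0, 0, 0.5, 0.4]
    - [0, 0, 0, 0, 0, 1.5, 0.4]
    - [0, 0, 0, 0, 0, 2, 0.4]
    - [0, 0, 0, 0, 0, 2, 0.4]
    - [0, 0, 0, 0, 0, 1.5, 0.4]
    - [0, 0, 0, 0, 0, 1, 0.4]
    - [0, 0, 0, 0, 0, 0.5, 0.4]
    - [0, 0, 0, 0, 0, 0, 0.4]
    - [0, 0, 0, 0, 0, 0, 0.4]
    - [0, 0, 0, 0, 0, 0, 0.4]

```text
t: 3.98
tool_pos: [0.5313, 0.2055, 0.2214]
tool_rot: [-3.019, -0.075, -0.815]
contact_force: [0.4, 0.8, 0.1]
opening: 0.0341
```

```bash
python3 - <<'E'
from p import *
plan((T+.003*zc,Rc))
E
```

```text
t 3.9833 pos [0.5313 0.2055 0.2214] F [0.4 0.8 0.1] M [0.   0.28 0.01] open 0.0341
shift cm [-0.23 -0.02  5.14] then turn [-0.0002 -0.0034 -0.0005]
```

Call:
jog_arm:
  deltas:
    - [0, -0.003, 0, -0.05, 0, 0.6, 0.4]
    - [0, 0, 0, -0.05, 0, 1, 0.4]
    - [0, 0, 0, -0.05, 0, 1, 0.4]
    - [0, 0, 0, -0.05, 0, 1, 0.4]
    - [0, 0, 0, 0, 0, 0.8, 0.4]
    - [0, 0, 0, 0, 0, 0.5, 0.4]
    - [0, 0, 0, 0, 0, 0.2, 0.4]
    - [0, 0, 0, 0, 0, 0, 0.4]
    - [0, 0, 0, 0, 0, 0, 0.4]
    - [0, 0, 0, 0, 0, 0, 0.4]

```text
t: 4.82
tool_pos: [0.5548, 0.2069, 0.1754]
tool_rot: [-3.021, -0.075, -0.809]
contact_force: [-0.4, -0.1, -0.3]
opening: 0.0341
```

```bash
python3 - <<'E'
from p import *
plan((T+.003*zc,Rc))
im,d=save('scene','s2')
cv2.imwrite('pics/s2c.png',cv2.resize(im[90:230,160:310,::-1],None,fx=4,fy=4,interpolation=cv2.INTER_CUBIC))
E
```

```text
t 4.8167 pos [0.5548 0.2069 0.1754] F [-0.4 -0.1 -0.3] M [0.04 0.3  0.04] open 0.0341
shift cm [ 0.05  0.01 -0.02] then turn [-0.0003  0.0006 -0.0001]
```

View pics/s2c.png

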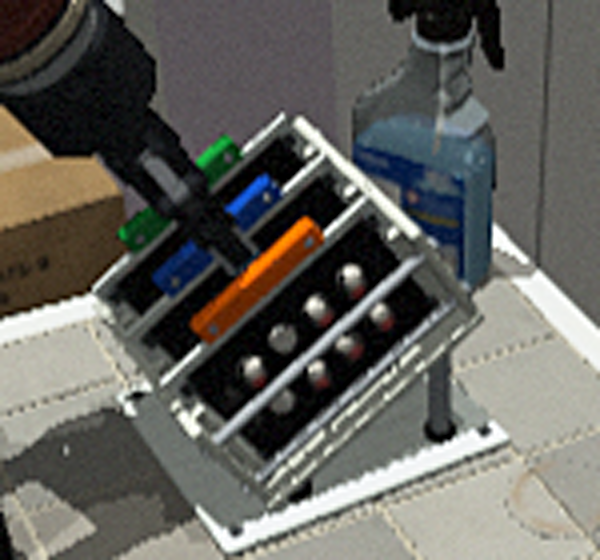

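The gripper straddles the blue bar near its middle, at crop (220,225). One finger sits between the blue and orange bars without touching either. Next I close on it.

Call:
jog_arm:
  deltas:
    - [0, 0, 0, 0, 0, 0, 0.3]
    - [0, 0, 0, 0, 0, 0, 0.2]
    - [0, 0, 0, 0, 0, 0, 0.1]
    - [0, 0, 0, 0, 0, 0, 0]
    - [0, 0, 0, 0, 0, 0, 0]
    - [0, 0, 0, 0, 0, 0, 0]
    - [0, 0, 0, 0, 0, 0, 0]
    - [0, 0, 0, 0, 0, 0, 0]
  grip_force: 60

```text
t: 5.53
tool_pos: [0.5546, 0.207, 0.1753]
tool_rot: [-3.021, -0.075, -0.807]
contact_force: [-5.2, 0.3, 5.3]
opening: 0.0085
```

```bash
python3 g.py
```

```text
t 5.5333 pos [0.5546 0.207  0.1753] F [-5.2  0.3  5.3] M [0.21 0.62 0.19] open 0.0085
shift cm [  0.06   0.02 -14.01] then turn [-0.0006  0.0013 -0.0001]
shift cm [ 0. -0. 14.] then turn [0. 0. 0.]
```

Call:
jog_arm:
  deltas:
    - [0, 0, 0, 0, 0, -0.3, 0]
    - [0, 0, 0, 0, 0, -0.6, 0]
    - [0, 0, 0, 0, 0, -0.8, 0]
    - [0, 0, 0, 0, 0, -0.8, 0]
    - [0, 0, 0, 0, 0, -0.8, 0]
    - [0, 0, 0, 0, 0, -0.8, 0]
    - [0, 0, 0, 0, 0, -0.5, 0]
    - [0, 0, 0, 0, 0, 0, 0]
    - [0, 0, 0, 0, 0, 0, 0]

```text
t: 6.28
tool_pos: [0.5313, 0.2056, 0.2148]
tool_rot: [-3.022, -0.075, -0.807]
contact_force: [0.8, -0.5, -1.2]
opening: 0.0088
```

```bash
python3 g.py
```

```text
t 6.2833 pos [0.5313 0.2056 0.2148] F [ 0.8 -0.5 -1.2] M [0.02 0.22 0.03] open 0.0088
shift cm [ 0.1  -0.   -9.42] then turn [-0.0002  0.0016 -0.0001]
shift cm [ 0. -0. 14.] then turn [0. 0. 0.]
```

Call:
jog_arm:
  deltas:
    - [0, 0, 0, 0.05, 0, -0.4, 0]
    - [0, 0, 0, 0.05, 0, -0.8, 0]
    - [0, 0, 0, 0, 0, -1.2, 0]
    - [0, 0, 0, 0, 0, -1.3, 0]
    - [0, 0, 0, 0, 0, -1.3, 0]
    - [0, 0, 0, 0, 0, -1.3, 0]
    - [0, 0, 0, 0, 0, -1.3, 0]
    - [0, 0, 0, 0, 0, -1.3, 0]
    - [0, 0, 0, 0, 0, -1, 0]
    - [0, 0, 0, 0, 0, -0.5, 0]
    - [0, 0, 0, 0, 0, 0, 0]
    - [0, 0, 0, 0, 0, 0, 0]

```text
t: 7.28
tool_pos: [0.4806, 0.2031, 0.3053]
tool_rot: [-3.022, -0.075, -0.807]
contact_force: [0.3, -0.3, -3.0]
opening: 0.0089
```

```bash
python3 - <<'E'
from p import *
plan((np.array([.53,-.13,.32]),Rc),(np.array([.6103,-.1296,.31]),Rb))
im,d=save('scene','s3')
cv2.imwrite('pics/s3c.png',cv2.resize(im[60:220,140:310,::-1],None,fx=4,fy=4,interpolation=cv2.INTER_CUBIC))
hsv=cv2.cvtColor(im,cv2.COLOR_RGB2HSV);m=cv2.inRange(hsv,(105,120,50),(130,255,255));m[:40]=0
E
```

```text
t 7.2833 pos [0.4806 0.2031 0.3053] F [ 0.3 -0.3 -3. ] M [-0.09  0.48  0.01] open 0.0089
shift cm [ 3.58 33.51  0.36] then turn [-0.0002  0.0016 -0.0001]
shift cm [6.45 0.36 4.88] then turn [-0.0094 -0.5235  0.035 ]
```

View pics/s3c.png

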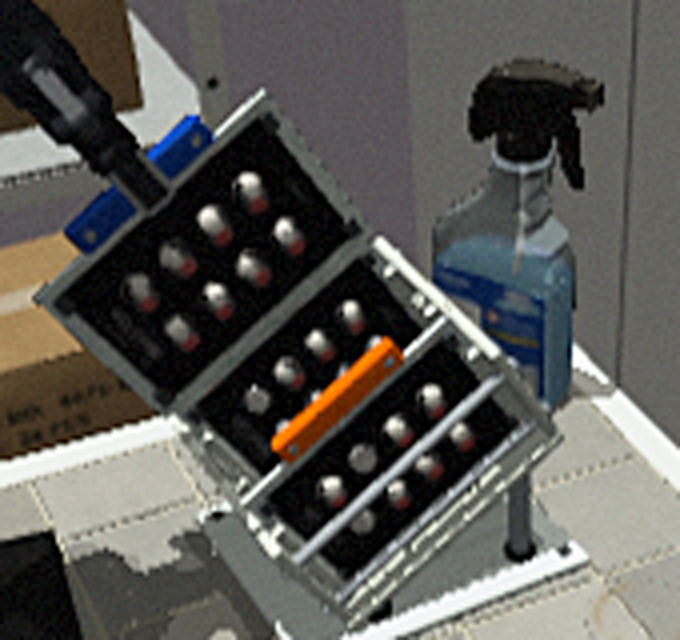

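The carrier is held square and its lower edge is clear of the rack. The orange and green carriers are still in place. Now I move across to the coder.

Call:
jog_arm:
  deltas:
    - [0, 0, 0, 0.1, 1, 0, 0]
    - [0, 0, 0, 0.2, 2, 0, 0]
    - [0, 0, 0, 0.3, 3.2, 0, 0]
    - [0, 0, 0, 0.3, 3.5, 0.05, 0]
    - [0, 0, 0, 0.4, 3.7, 0.05, 0]
    - [0, 0, 0, 0.4, 3.7, 0.05, 0]
    - [0, 0, 0, 0.4, 3.7, 0.05, 0]
    - [0, 0, 0, 0.4, 3.7, 0.05, 0]
    - [0, 0, 0, 0.4, 3.5, 0.05, 0]
    - [0, 0, 0, 0.4, 3, 0.05, 0]
    - [0, 0, 0, 0.3, 1.8, 0, 0]
    - [0, 0, 0, 0, 0.7, 0, 0]

```text
t: 8.33
tool_pos: [0.5302, -0.1331, 0.3189]
tool_rot: [-3.024, -0.069, -0.804]
contact_force: [0.4, 1.0, -2.3]
opening: 0.0089
```

Call:
jog_arm:
  deltas:
    - [0, -0.03, 0, 0, 0, 0, 0]
    - [-0.001, -0.05, 0.004, 0.7, 0, 0.4, 0]
    - [-0.001, -0.05, 0.004, 0.7, 0, 0.4, 0]
    - [-0.001, -0.05, 0.004, 0.7, 0, 0.4, 0]
    - [-0.001, -0.05, 0.004, 0.7, 0, 0.4, 0]
    - [-0.001, -0.05, 0.004, 0.7, 0, 0.4, 0]
    - [-0.001, -0.05, 0.004, 0.7, 0, 0.4, 0]
    - [-0.001, -0.05, 0.004, 0.7, 0, 0.4, 0]
    - [-0.001, -0.05, 0.004, 0.7, 0, 0.4, 0]
    - [-0.001, -0.05, 0.003, 0.7, 0, 0.4, 0]
    - [0, -0.043, 0, 0, 0, 0, 0]
    - [0, 0, 0, 0, 0, 0, 0]

```text
t: 9.33
tool_pos: [0.6015, -0.1257, 0.3026]
tool_rot: [-3.14, -0.026, 0.007]
contact_force: [0.2, 0.2, -3.2]
opening: 0.0084
```

```bash
cat > b.py <<'E'
from p import *
plan((B+[0,0,.131+.15],Rb),(B+[0,0,.131],Rb))
E
python3 b.py
```

```text
t 9.3333 pos [ 0.6015 -0.1257  0.3026] F [ 0.2  0.2 -3.2] M [-0.01  0.02 -0.01] open 0.0084
shift cm [0.88 0.41 0.36] then turn [-0.0012  0.0042  0.0023]
shift cm [ 0.  0. 15.] then turn [0. 0. 0.]
```

Call:
jog_arm:
  deltas:
    - [0, 0, 0, 0.2, 0.1, 0.1, 0]
    - [0, 0.004, 0.002, 0.4, 0.2, 0.2, 0]
    - [0, 0, 0, 0.25, 0.1, 0.06, 0]
    - [0, 0, 0, 0.03, 0.01, 0, 0]
    - [0, 0, 0, 0, 0, 0, 0]
    - [0, 0, 0, 0, 0, 0, 0]

```text
t: 9.83
tool_pos: [0.609, -0.1316, 0.3006]
tool_rot: [-3.141, -0.018, -0.005]
contact_force: [0.2, -0.1, -2.5]
opening: 0.0085
```

```bash
cat > v.py <<'E'
from b import *
import sys
k=sys.argv[1]
p=ctrl.get_obs()['tool_pos']
im,d=save('top','t'+k); W=world('top',d); W2=W-p
m=(abs(W2[...,1])<.02)&(W2[...,2]<0.0)&(W2[...,2]>-.06)&(abs(W2[...,0])<.1)
hsv=cv2.cvtColor(im,cv2.COLOR_RGB2HSV)
b=(cv2.inRange(hsv,(105,100,40),(130,255,255))>0)&m
Q=W2[b];print('bar top rel TCP x',Q[:,0].min(),Q[:,0].max(),'y',np.percentile(Q[:,1],[3,50,97]),'z',np.median(Q[:,2]),np.polyfit(Q[:,0],Q[:,1],1),np.polyfit(Q[:,0],Q[:,2],1))
Q=W2[m&(W2[...,2]<-.01)&~b];e=Q[abs(Q[:,0])>.05]
for s in(-1,1):
    f=e[e[:,0]*s>0];print('plate edge',s,len(f),f[:,0].min(),f[:,0].max(),'y',np.median(f[:,1]),'z',np.median(f[:,2]))
u,v=276,214
ys,xs=np.nonzero(m);c=[max(ys.min()-20,0),ys.max()+30,max(xs.min()-30,0),xs.max()+60]
cv2.imwrite('pics/t%sc.png'%k,cv2.resize(im[c[0]:c[1],c[2]:c[3],::-1],None,fx=4,fy=4,interpolation=cv2.INTER_CUBIC));print(c)
im,d=save('scene','s'+k); W=world('scene',d)-p
m=(abs(W[...,0])<.1)&(abs(W[...,1])<.02)&(W[...,2]<-.02)&(W[...,2]>-.145)
Q=W[m];print('card n',len(Q))
for a,bb in((-.12,-.09),(-.09,-.06),(-.06,-.03)):
    f=Q[(Q[:,2]>a)&(Q[:,2]<bb)];print(a,'x',np.percentile(f[:,0],[.5,99.5]).round(4),'y',np.median(f[:,1]).round(4))
f=Q[abs(Q[:,0])<.06];print('zmin',[np.percentile(Q[abs(Q[:,0]-x)<.01][:,2],.5).round(4) for x in(-.06,-.03,0,.03,.06)])
cv2.imwrite('pics/s%sc.png'%k,cv2.resize(im[130:350,180:400,::-1],None,fx=2.7,fy=2.7,interpolation=cv2.INTER_CUBIC))
E
python3 v.py 4
```

```text
t 9.8333 pos [ 0.609  -0.1316  0.3006] F [ 0.2 -0.1 -2.5] M [-0.04  0.03  0.02] open 0.0085
shift cm [ 0.13 -0.2   0.16] then turn [-0.0007 -0.0034 -0.0024]
shift cm [ 0.  0. 15.] then turn [0. 0. 0.]
bar top rel TCP x -0.03613955285875037 -0.006822647269688287 y [-0.00238051  0.0010243   0.00430563] z -0.002985045894428884 [-0.03094242  0.0001285 ] [ 0.02777885 -0.00234471]Traceback (most recent call last):
  File "v.py", line 12, in <module>
    f=e[e[:,0]*s>0];print('plate edge',s,len(f),f[:,0].min(),f[:,0].max(),'y',np.median(f[:,1]),'z',np.median(f[:,2]))
                                                ~~~~~~~~~~^^
    return umr_minimum(a, axis, None, out, keepdims, initial, where)
ValueError: zero-size array to reduction operation minimum which has no identity
```

```bash
sed -i "s/    f=e\[e/    if not (e[:,0]*s>0).any(): continue\n    f=e[e/" v.py; python3 v.py 4
```

```text
t 9.8833 pos [ 0.609  -0.1316  0.3006] F [ 0.2 -0.2 -1.8] M [-0.01 -0.    0.01] open 0.0087
shift cm [ 0.13 -0.2   0.16] then turn [-0.0007 -0.0034 -0.0024]
shift cm [ 0.  0. 15.] then turn [0. 0. 0.]
bar top rel TCP x -0.03635768134154993 -0.006637495973978003 y [-0.00227821  0.00111967  0.0042364 ] z -0.002555391421968811 [-0.03085066  0.00026734] [ 0.01618189 -0.0025779 ]
[np.int64(166), np.int64(237), np.int64(309), np.int64(416)]
card n 3423
-0.12 x [-0.0808  0.077 ] y -0.0034
-0.09 x [-0.081   0.0769] y -0.0037
-0.06 x [-0.0812  0.0772] y -0.0039
zmin [np.float64(-0.1286), np.float64(-0.1278), np.float64(-0.1274), np.float64(-0.1274), np.float64(-0.1276)]
```

View pics/s4c.png

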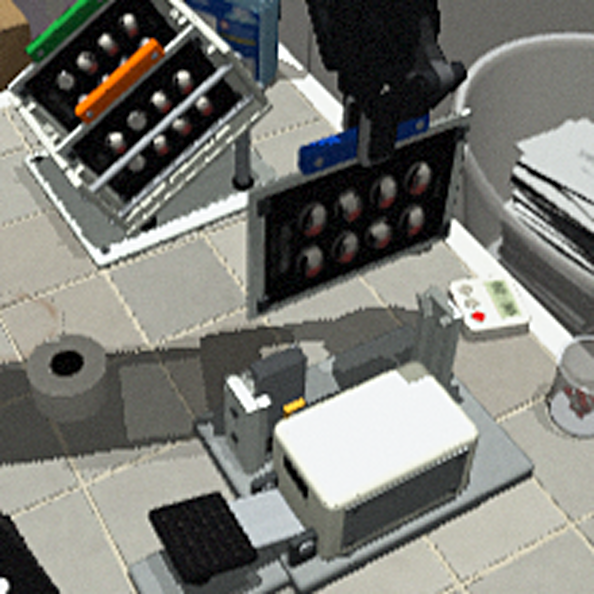

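The carrier hangs level and upright, with its card (crop (365,225)) facing the head side at −y. The guides below at crop (245,400) and (438,310) are empty. Before lowering I check yaw, lateral and x offsets against the guides in the same camera.

```bash
python3 - <<'E'
from p import *
p=ctrl.get_obs()['tool_pos']
z=np.load('pics/s4.npz');A=world('scene',z['d']);W=A-p
m=(abs(W[...,0])<.075)&(abs(W[...,1])<.02)&(W[...,2]<-.03)&(W[...,2]>-.122)
Q=W[m]; X=np.c_[Q[:,0],Q[:,2],np.ones(len(Q))]
w=np.ones(len(Q),bool)
for _ in range(8):
    c=np.linalg.lstsq(X[w],Q[w,1],rcond=None)[0]; r=Q[:,1]-X@c; w=(abs(r)<.003)
print('plane y=ax+bz+c rel TCP',c.round(4),'n',w.sum(),'sd',r[w].std().round(4))
# plate rim strips (aluminium) at ends
for a,b in((-.081,-.074),(.072,.078)):
    s=(W[...,0]>a)&(W[...,0]<b)&(abs(W[...,1])<.02)&(W[...,2]<-.03)&(W[...,2]>-.12); print('rim',a,np.median(W[s],0).round(4))
z=np.load('pics/scene0.npz')
for nm,im,d in (('scene',z['im'],z['d']),('top',*[np.load('pics/top0.npz')[k] for k in('im','d')])):
    A=world(nm,d); hsv=cv2.cvtColor(im,cv2.COLOR_RGB2HSV)
    for k,x0,x1 in(('far',.67,.72),('near',.50,.545)):
        s=(A[...,0]>x0)&(A[...,0]<x1)&(abs(A[...,1]+.13)<.03)&(A[...,2]>.0945)&(A[...,2]<.104)
        Q=A[s]; print(nm,k,len(Q),'x',np.percentile(Q[:,0],[1,99]).round(4),'y',np.percentile(Q[:,1],[1,99]).round(4),'mean',Q.mean(0).round(4))
    s=(A[...,2]>.086)&(A[...,2]<.1)&(A[...,0]>.53)&(A[...,0]<.66)&(A[...,1]<-.16)&(A[...,1]>-.245)
    Q=A[s];print(nm,'head',np.percentile(Q[:,0],[1,99]).round(4),np.percentile(Q[:,1],[1,99]).round(4),Q.mean(0).round(4))
E
```

```text
plane y=ax+bz+c rel TCP [ 0.0124 -0.0058 -0.0039] n 2241 sd 0.0009
rim -0.081 [-0.0775 -0.003  -0.07  ]
rim 0.072 [ 0.0753 -0.0012 -0.0702]
scene far 102 x [0.6826 0.7017] y [-0.1471 -0.1124] mean [ 0.6939 -0.1303  0.0979]
scene near 143 x [0.5179 0.5442] y [-0.1486 -0.1119] mean [ 0.5274 -0.1305  0.098 ]
scene head [0.5312 0.6506] [-0.2354 -0.1616] [ 0.5882 -0.2013  0.0923]
top far 89 x [0.6856 0.7026] y [-0.1447 -0.1108] mean [ 0.6961 -0.1279  0.0975]
top near 99 x [0.5202 0.5437] y [-0.1482 -0.1133] mean [ 0.5283 -0.1303  0.0973]
top head [0.5332 0.653 ] [-0.2337 -0.1608] [ 0.5921 -0.1966  0.0917]
```

Call:
jog_arm:
  deltas:
    - [0, -0.002, 0, 0.1, -0.05, 0.5, 0]
    - [0, -0.002, -0.001, 0.12, -0.07, 1, 0]
    - [0, 0, 0, 0.06, -0.04, 1, 0]
    - [0, 0, 0, 0, 0, 1, 0]
    - [0, 0, 0, 0, 0, 1, 0]
    - [0, 0, 0, 0, 0, 0.5, 0]
    - [0, 0, 0, 0, 0, 0, 0]
    - [0, 0, 0, 0, 0, 0, 0]
    - [0, 0, 0, 0, 0, 0, 0]

```text
t: 10.73
tool_pos: [0.6123, -0.13, 0.251]
tool_rot: [-3.141, -0.02, 0.0]
contact_force: [0.3, -0.8, -1.7]
opening: 0.0085
```

```bash
sed -i 's/^B=.*//; s/B=np.array(\[.6103,-.1296,.018\])/B=np.array([.6118,-.130,.018])/' p.py; python3 b.py
```

```text
t 10.7333 pos [ 0.6123 -0.13    0.251 ] F [ 0.3 -0.8 -1.7] M [-0.   -0.    0.08] open 0.0085
shift cm [-0.05 -0.   -4.8 ] then turn [-0.0005  0.0001 -0.0011]
shift cm [ 0.  0. 15.] then turn [0. 0. 0.]
```

Call:
jog_arm:
  deltas:
    - [0, 0, 0, -0.05, 0, 0.4, 0]
    - [0, 0, 0, 0, 0, 0.6, 0]
    - [0, 0, 0, 0, 0, 0.6, 0]
    - [0, 0, 0, 0, 0, 0.6, 0]
    - [0, 0, 0, 0, 0, 0.5, 0]
    - [0, 0, 0, 0, 0, 0.4, 0]
    - [0, 0, 0, 0, 0, 0.4, 0]
    - [0, 0, 0, 0, 0, 0, 0]
    - [0, 0, 0, 0, 0, 0, 0]

```text
t: 11.48
tool_pos: [0.6113, -0.1297, 0.215]
tool_rot: [-3.141, -0.02, 0.003]
contact_force: [-1.0, 0.1, -2.3]
opening: 0.0086
```

```bash
python3 - <<'E'
from b import *
im,d=save('scene','s5')
cv2.imwrite('pics/s5c.png',cv2.resize(im[190:330,230:380,::-1],None,fx=4,fy=4,interpolation=cv2.INTER_CUBIC))
E
```

```text
t 11.4833 pos [ 0.6113 -0.1297  0.215 ] F [-1.   0.1 -2.3] M [-0.06  0.02 -0.01] open 0.0086
shift cm [ 0.03  0.02 -8.4 ] then turn [-0.001   0.0016 -0.001 ]
shift cm [ 0.  0. 15.] then turn [0. 0. 0.]
```

View pics/s5c.png

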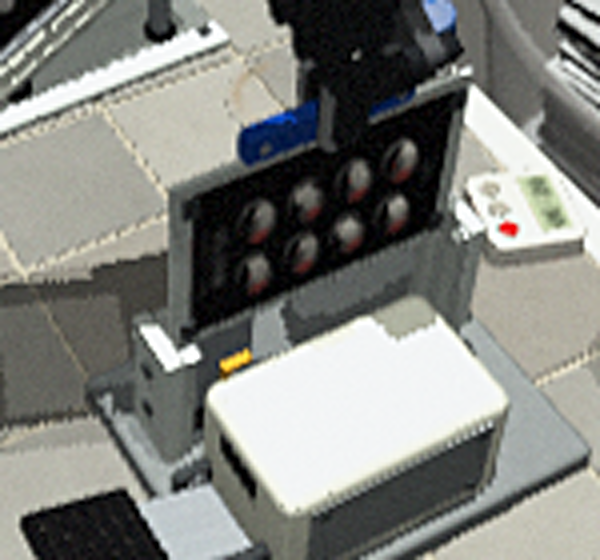

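The plate's ends have entered both guide tops, near at crop (180,335) and far at (460,225), with no contact force. I continue down.

Call:
jog_arm:
  deltas:
    - [0, 0, 0, 0.02, 0, 0.3, 0]
    - [0, 0, 0, 0, 0, 0.4, 0]
    - [0, 0, 0, 0, 0, 0.4, 0]
    - [0, 0, 0, 0, 0, 0.4, 0]
    - [0, 0, 0, 0, 0, 0.4, 0]
    - [0, 0, 0, 0, 0, 0.3, 0]
    - [0, 0, 0, 0, 0, 0, 0]
    - [0, 0, 0, 0, 0, 0, 0]

```text
t: 12.2
tool_pos: [0.6115, -0.1297, 0.193]
tool_rot: [-3.14, -0.02, 0.003]
contact_force: [0.3, -0.6, -2.1]
opening: 0.0088
```

```bash
python3 b.py
```

```text
t 12.2 pos [ 0.6115 -0.1297  0.193 ] F [ 0.3 -0.6 -2.1] M [ 0.    0.02 -0.03] open 0.0088
shift cm [  0.02   0.02 -10.6 ] then turn [-0.001   0.0017 -0.001 ]
shift cm [ 0.  0. 15.] then turn [0. 0. 0.]
```

Call:
jog_arm:
  deltas:
    - [0, 0, 0, 0, 0, 0.3, 0]
    - [0, 0, 0, 0, 0, 0.5, 0]
    - [0, 0, 0, 0, 0, 0.6, 0]
    - [0, 0, 0, 0, 0, 0.6, 0]
    - [0, 0, 0, 0, 0, 0.6, 0]
    - [0, 0, 0, 0, 0, 0.6, 0]
    - [0, 0, 0, 0, 0, 0.4, 0]
    - [0, 0, 0, 0, 0, 0.2, 0]
    - [0, 0, 0, 0, 0, 0, 0]
    - [0, 0, 0, 0, 0, 0, 0]

```text
t: 13.03
tool_pos: [0.6116, -0.1297, 0.1554]
tool_rot: [-3.141, -0.02, 0.002]
contact_force: [0.3, 0.9, -1.7]
opening: 0.0091
```

Call:
jog_arm:
  deltas:
    - [0, 0, 0, 0, 0, 0.1, 0]
    - [0, 0, 0, 0, 0, 0.1, 0]
    - [0, 0, 0, 0, 0, 0.1, 0]
    - [0, 0, 0, 0, 0, 0, 0]
    - [0, 0, 0, 0, 0, 0, 0]

```text
t: 13.45
tool_pos: [0.6116, -0.1297, 0.1524]
tool_rot: [-3.141, -0.02, 0.002]
contact_force: [-0.1, 0.5, -2.2]
opening: 0.0087
```

```bash
python3 b.py
```

```text
t 13.45 pos [ 0.6116 -0.1297  0.1524] F [-0.1  0.5 -2.2] M [0.03 0.03 0.04] open 0.0087
shift cm [ 1.000e-02  2.000e-02 -1.466e+01] then turn [-0.0009  0.001  -0.0011]
shift cm [ 0.  0. 15.] then turn [0. 0. 0.]
```

Call:
jog_arm:
  deltas:
    - [0, 0, 0, 0, 0, 0.1, 0]
    - [0, 0, 0, 0, 0, 0.1, 0]
    - [0, 0, 0, 0, 0, 0.1, 0]
    - [0, 0, 0, 0, 0, 0, 0]
    - [0, 0, 0, 0, 0, 0, 0]

```text
t: 13.87
tool_pos: [0.6115, -0.1297, 0.1492]
tool_rot: [-3.141, -0.02, 0.002]
contact_force: [0.0, -0.0, -2.5]
opening: 0.0088
```

Call:
jog_arm:
  deltas:
    - [0, 0, 0, 0, 0, 0.1, 0]
    - [0, 0, 0, 0, 0, 0.1, 0]
    - [0, 0, 0, 0, 0, 0, 0]
    - [0, 0, 0, 0, 0, 0, 0]

```text
t: 14.2
tool_pos: [0.6118, -0.1298, 0.148]
tool_rot: [-3.141, -0.02, 0.001]
contact_force: [-2.3, 0.5, 2.3]
opening: 0.0087
```

Call:
jog_arm:
  deltas:
    - [0, 0, 0, 0, 0, 0.1, 0]
    - [0, 0, 0, 0, 0, 0, 0]
    - [0, 0, 0, 0, 0, 0, 0]

```text
t: 14.45
tool_pos: [0.6118, -0.1299, 0.148]
tool_rot: [-3.141, -0.02, 0.001]
contact_force: [-3.5, 0.0, 5.4]
opening: 0.0089
```

Call:
jog_arm:
  deltas:
    - [0, 0, 0, 0, 0, 0, 0.2]
    - [0, 0, 0, 0, 0, 0, 0.3]
    - [0, 0, 0, 0, 0, 0, 0.4]
    - [0, 0, 0, 0, 0, 0, 0.4]
    - [0, 0, 0, 0, 0, 0, 0.4]
    - [0, 0, 0, 0, 0, -0.5, 0.4]
    - [0, 0, 0, 0, 0, -1.2, 0.4]
    - [0, 0, 0, 0, 0, -2, 0.4]
    - [0, 0, 0, 0, 0, -2.5, 0.4]
    - [0, 0, 0, 0, 0, -2.5, 0.4]
    - [0, 0, 0, 0, 0, -1, 0.4]
    - [0, 0, 0, 0, 0, 0, 0.4]

```text
t: 15.45
tool_pos: [0.6136, -0.1304, 0.2485]
tool_rot: [3.14, 0.02, 0.01]
contact_force: [0.5, 0.4, 0.5]
opening: 0.0347
```

```bash
python3 - <<'E'
from p import *
plan((np.array([.455,-.1955,.245]),Rb))
z=np.load('pics/scene0.npz');W=world('scene',z['d']);im=z['im']
m=(abs(W[...,0]-.455)<.04)&(abs(W[...,1]+.196)<.04)&(W[...,2]>.045)&(im.max(2)<60)
print('pad scene',W[m].mean(0),np.percentile(W[m],[2,98],axis=0))
im,d=save('scene','s6');W=world('scene',d)
hsv=cv2.cvtColor(im,cv2.COLOR_RGB2HSV)
b=(cv2.inRange(hsv,(105,100,40),(130,255,255))>0)&(abs(W[...,1]+.13)<.025)&(abs(W[...,0]-.61)<.06)
Q=W[b];print('bar',len(Q),np.percentile(Q,[1,50,99],axis=0).round(4))
cv2.imwrite('pics/s6c.png',cv2.resize(im[150:330,200:390,::-1],None,fx=3.2,fy=3.2,interpolation=cv2.INTER_CUBIC))
E
```

```text
t 15.45 pos [ 0.6136 -0.1304  0.2485] F [0.5 0.4 0.5] M [-0.01 -0.08  0.02] open 0.0347
shift cm [-15.95   6.3    0.26] then turn [ 0.0019 -0.0066 -0.001 ]
pad scene [ 0.45765924 -0.20133974  0.06569905] [[ 0.43289904 -0.22633742  0.05611055]
 [ 0.48441498 -0.17206236  0.07318399]]
bar 337 [[ 0.5654 -0.137   0.1333]
 [ 0.6069 -0.1346  0.1449]
 [ 0.6524 -0.1271  0.1488]]
```

View pics/s6c.png

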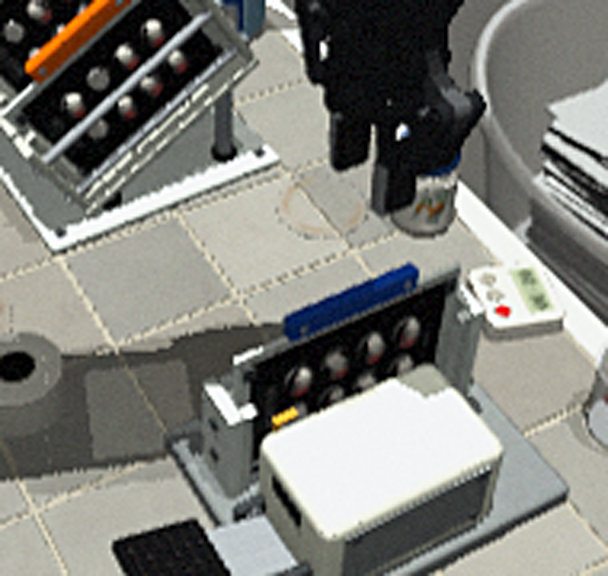

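The carrier stands fully down in the coder: the bar top measures about 0.147 m against 0.146 expected, and it is level with the card facing the head. The gripper is clear of it. Next is the pedal.

Call:
jog_arm:
  deltas:
    - [0, 0, 0, -0.8, 0.3, 0, 0]
    - [0, 0, 0, -1.8, 0.7, 0, 0]
    - [0, -0.003, 0, -2.4, 1, 0, 0]
    - [0, -0.003, 0, -2.4, 1, 0, 0]
    - [0, 0, 0, -2.4, 1, 0, 0]
    - [0, 0, 0, -2.4, 0.9, 0, 0]
    - [0, 0, 0, -1.8, 0.7, 0, 0]
    - [0, 0, 0, -1.2, 0.5, 0, 0]
    - [0, 0, 0, -0.5, 0.3, 0, 0]
    - [0, 0, 0, 0, 0, 0, 0]
    - [0, 0, 0, 0, 0, 0, 0]

```text
t: 16.42
tool_pos: [0.4556, -0.1957, 0.2435]
tool_rot: [-3.14, -0.02, 0.012]
contact_force: [0.5, 0.2, 0.8]
opening: -0.0003
```

```bash
cat > q.py <<'E'
from p import *
plan((np.array([.458,-.1975,.089]),Rb))
E
python3 q.py
```

```text
t 16.4167 pos [ 0.4556 -0.1957  0.2435] F [0.5 0.2 0.8] M [ 0.   -0.01 -0.02] open -0.0003
shift cm [ 0.35  0.2  15.45] then turn [-0.0015  0.0073 -0.0014]
```

Call:
jog_arm:
  deltas:
    - [0, 0.004, 0, 0.1, 0.05, 0.8, 0]
    - [0, 0.003, 0, 0.1, 0.05, 1.8, 0]
    - [0, 0, 0, 0.1, 0.05, 2.2, 0]
    - [0, 0, 0, 0, 0, 2.4, 0]
    - [0, 0, 0, 0, 0, 2.4, 0]
    - [0, 0, 0, 0, 0, 2.2, 0]
    - [0, 0, 0, 0, 0, 1.8, 0]
    - [0, 0, 0, 0, 0, 1, 0]
    - [0, 0, 0, 0, 0, 0.5, 0]
    - [0, 0, 0, 0, 0, 0, 0]
    - [0, 0, 0, 0, 0, 0, 0]

```text
t: 17.33
tool_pos: [0.4591, -0.1973, 0.0937]
tool_rot: [-3.141, -0.021, -0.001]
contact_force: [-0.2, 0.6, 0.1]
opening: -0.0006
```

Call:
jog_arm:
  deltas:
    - [0, 0, 0, 0, 0, 0.3, 0]
    - [0, 0, 0, 0, 0, 0.3, 0]
    - [0, 0, 0, 0, 0, 0.3, 0]
    - [0, 0, 0, 0, 0, 0, 0]
    - [0, 0, 0, 0, 0, 0, 0]

```text
t: 17.75
tool_pos: [0.4592, -0.1979, 0.0858]
tool_rot: [3.141, 0.02, 0.002]
contact_force: [-3.1, 0.1, 7.7]
opening: 0.0002
```

Call:
jog_arm:
  deltas:
    - [0, 0, 0, 0, 0, 0.3, 0]
    - [0, 0, 0, 0, 0, 0.3, 0]
    - [0, 0, 0, 0, 0, 0.3, 0]
    - [0, 0, 0, 0, 0, 0.3, 0]
    - [0, 0, 0, 0, 0, 0.2, 0]
    - [0, 0, 0, 0, 0, 0, 0]
    - [0, 0, 0, 0, 0, 0, 0]

```text
t: 18.33
tool_pos: [0.4581, -0.1982, 0.0719]
tool_rot: [3.141, 0.021, -0.003]
contact_force: [-7.2, 0.8, 10.3]
opening: -0.0004
```

Call:
jog_arm:
  deltas:
    - [0, 0, 0, 0, 0, 0.15, 0]
    - [0, 0, 0, 0, 0, 0.1, 0]
    - [0, 0, 0, 0, 0, 0, 0]
    - [0, 0, 0, 0, 0, 0, 0]

```text
t: 18.67
tool_pos: [0.458, -0.1982, 0.0695]
tool_rot: [3.141, 0.021, -0.004]
contact_force: [-7.3, 0.1, 12.1]
opening: -0.0
```

Call:
jog_arm:
  deltas:
    - [0, 0, 0, 0, 0, 0.1, 0]
    - [0, 0, 0, 0, 0, 0.1, 0]
    - [0, 0, 0, 0, 0, 0, 0]
    - [0, 0, 0, 0, 0, 0, 0]

```text
t: 19.0
tool_pos: [0.4577, -0.1982, 0.0675]
tool_rot: [3.141, 0.021, -0.005]
contact_force: [-10.3, 0.6, 12.5]
opening: 0.0
```

Call:
jog_arm:
  deltas:
    - [0, 0, 0, 0, 0, 0.1, 0]
    - [0, 0, 0, 0, 0, 0, 0]
    - [0, 0, 0, 0, 0, 0, 0]

```text
t: 19.25
tool_pos: [0.4577, -0.1982, 0.0669]
tool_rot: [3.141, 0.021, -0.006]
contact_force: [-10.6, -0.0, 15.3]
opening: 0.0002
```

Call:
jog_arm:
  deltas:
    - [0, 0, 0, 0, 0, 0.1, 0]
    - [0, 0, 0, 0, 0, 0, 0]
    - [0, 0, 0, 0, 0, 0, 0]

```text
t: 19.5
tool_pos: [0.4577, -0.1982, 0.0668]
tool_rot: [3.141, 0.021, -0.007]
contact_force: [-14.6, 1.6, 22.2]
opening: -0.0002
```

The TCP stalled at 0.0668 m while the force jumped to 22 N, so the pedal is at its stop. I release it and back off.

Call:
jog_arm:
  deltas:
    - [0, 0, 0, 0, 0, -0.4, 0]
    - [0, 0, 0, 0, 0, -0.5, 0]
    - [0, 0, 0, 0, 0, -0.6, 0]
    - [0, 0, 0, 0, 0, -0.6, 0]
    - [0, 0, 0, 0, 0, -1, 0]
    - [0, 0, 0, 0, 0, -2, 0]
    - [0, 0, 0, 0, 0, -2.5, 0]
    - [0, 0, 0, 0, 0, -3, 0]
    - [0, 0, 0, 0, 0, -3, 0]
    - [0, 0, 0, 0, 0, -2, 0]
    - [0, 0, 0, 0, 0, -1, 0]
    - [0, 0, 0, 0, 0, 0, 0]

```text
t: 20.5
tool_pos: [0.4594, -0.198, 0.2325]
tool_rot: [3.14, 0.02, 0.006]
contact_force: [0.1, 0.7, -0.7]
opening: -0.0001
```

Call:
jog_arm:
  deltas:
    - [0, 0, 0, 0, 1.5, 0, 0]
    - [0, 0, 0, 0, 3, 0, 0]
    - [0, 0, 0, 0, 3.5, 0, 0]
    - [0, 0, 0, 0, 3.5, 0, 0]
    - [0, 0, 0, 0, 3.5, 0, 0]
    - [0, 0, 0, 0, 3.5, 0, 0]
    - [0, 0, 0, 0, 3, 0, 0]
    - [0, 0, 0, 0, 1.5, 0, 0]
    - [0, 0, 0, 0, 0, 0, 0]
    - [0, 0, 0, 0, 0, 0, 0]
    - [0, 0, 0, 0, 0, 0, 0]

```text
t: 21.42
tool_pos: [0.4601, -0.4163, 0.2263]
tool_rot: [-3.111, -0.024, 0.014]
contact_force: [-8.5, 35.5, 15.1]
opening: 0.0001
```

```bash
python3 - <<'E'
from p import *
plan()
im,d=save('scene','s7');W=world('scene',d);hsv=cv2.cvtColor(im,cv2.COLOR_RGB2HSV)
b=(cv2.inRange(hsv,(105,100,40),(130,255,255))>0)&(abs(W[...,1]+.13)<.025)&(abs(W[...,0]-.61)<.06)
print('bar',b.sum(),np.percentile(W[b],[1,50,99],axis=0).round(4))
it,d=save('top','t7');W=world('top',d)
m=(abs(W[...,0]-.459)<.04)&(abs(W[...,1]+.196)<.04)&(W[...,2]>.045)&(it.max(2)<60)
print('pad',W[m].mean(0),np.percentile(W[m],[2,98],axis=0))
cv2.imwrite('pics/s7c.png',cv2.resize(im[100:370,150:400,::-1],None,fx=2.2,fy=2.2,interpolation=cv2.INTER_CUBIC))
E
```

```text
t 21.4167 pos [ 0.4601 -0.4163  0.2263] F [-8.5 35.5 15.1] M [ 5.63  1.32 -0.23] open 0.0001
bar 38 [[ 0.6344 -0.1338  0.1367]
 [ 0.6462 -0.1305  0.1465]
 [ 0.6535 -0.1241  0.1486]]
pad [ 0.4589631  -0.19600736  0.0650563 ] [[ 0.43498779 -0.22342081  0.0561079 ]
 [ 0.48372072 -0.16943398  0.07295012]]
```

View pics/s7c.png

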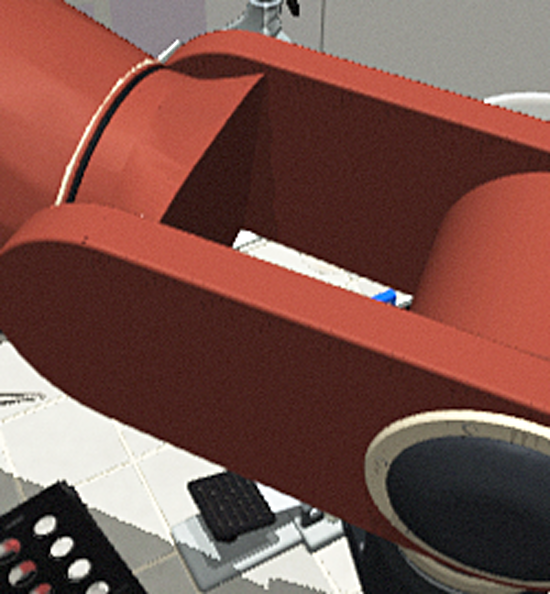

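My retreat touched the tall panel on the right, and the reading is about 39 N. I back off at once.

Call:
jog_arm:
  deltas:
    - [0, 0, 0, 0, -1.5, 0, 0]
    - [0, 0, 0, 0, -2, 0, 0]
    - [0, 0, 0, 0, -2.5, 0, 0]
    - [0, 0, 0, 0, -2.5, -0.5, 0]
    - [0, 0, 0, 0, -2.5, -0.5, 0]
    - [0, 0, 0, 0, -1.5, -0.5, 0]
    - [0, 0, 0, 0, 0, 0, 0]
    - [0, 0, 0, 0, 0, 0, 0]

```text
t: 22.18
tool_pos: [0.4597, -0.3019, 0.2438]
tool_rot: [-3.141, -0.022, 0.001]
contact_force: [0.3, -0.6, -0.2]
opening: -0.0002
```

```bash
python3 - <<'E'
from p import *
plan()
im,d=save('scene','s8');it,dt=save('top','t8')
z=np.load('pics/top0.npz');A0=world('top',z['d']);A=world('top',dt)
diff=(np.abs(it.astype(int)-z['im']).max(2)>60)&(np.abs(A0-A).max(2)>.01)
n,l,s,c=cv2.connectedComponentsWithStats(cv2.morphologyEx(diff.astype(np.uint8),cv2.MORPH_OPEN,np.ones((3,3))))
[print(s[i],c[i].round()) for i in range(1,n) if s[i,4]>25]
cv2.imwrite('pics/both8.png',np.hstack([cv2.resize(x[:,:,::-1],(400,300),interpolation=cv2.INTER_AREA) for x in(im,it)]))
E
```

```text
t 22.1833 pos [ 0.4597 -0.3019  0.2438] F [ 0.3 -0.6 -0.2] M [-0.04 -0.03 -0.03] open -0.0002
[165 183  21  59 826] [174. 213.]
[332 183   6  41 173] [334. 204.]
[497 218  24  17 277] [510. 227.]
[525 231   6   6  31] [528. 234.]
[470 241  21  31 390] [481. 257.]
[503 244  14  14  74] [510. 250.]
[556 244   4  22  63] [558. 253.]
[462 252  11   8  62] [467. 255.]
[ 415  257   47   96 2534] [441. 308.]
[525 271   6  10  54] [527. 275.]
[502 276  22  21 283] [514. 287.]
[472 278   8  10  61] [476. 282.]
[487 283   5  14  66] [489. 290.]
[546 322   8  28 116] [550. 336.]
[459 345  20  23 315] [470. 354.]
[523 349   8   5  33] [527. 351.]
[ 508  351   52   36 1081] [541. 372.]
[487 355   6  11  51] [489. 361.]
[407 365  75  27 761] [441. 376.]
[ 380  391  155   29 2352] [448. 407.]
[540 393   8   4  28] [543. 394.]
[213 398  14   9  92] [220. 403.]
[464 406  40  14 301] [482. 412.]
[203 411  35   9 253] [219. 415.]
[234 412  41   8 250] [257. 416.]
```

View pics/both8.png

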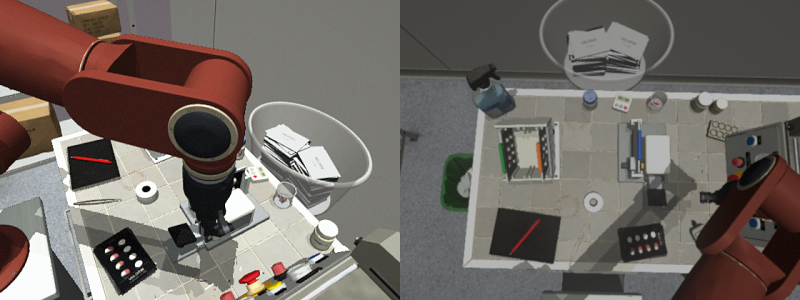

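The arm is free again and the contact force is zero. The pad is back at rest: mean z 0.0651 now, 0.0651 at the start. I move the arm aside to check what it touched and the carrier.

Call:
jog_arm:
  deltas:
    - [0, 0, 0, -0.3, -1, -1, 0]
    - [0, 0, 0, -0.5, -2.5, -1, 0]
    - [0, 0, 0, -0.5, -3, -1, 0]
    - [0, 0, 0, -0.5, -3, -1, 0]
    - [0, 0, 0, -0.5, -3, -1, 0]
    - [0, 0, 0, -0.5, -3, 0, 0]
    - [0, 0, 0, -0.5, -3, 0, 0]
    - [0, 0, 0, -0.5, -3, 0, 0]
    - [0, 0, 0, -0.5, -3, 0, 0]
    - [0, 0, 0, 0, -2, 0, 0]
    - [0, 0, 0, 0, -1, 0, 0]
    - [0, 0, 0, 0, 0, 0, 0]

```text
t: 23.28
tool_pos: [0.4135, -0.0272, 0.2945]
tool_rot: [-3.141, -0.023, 0.0]
contact_force: [0.8, -0.3, 0.1]
opening: 0.0003
```

```bash
python3 - <<'E'
from p import *
plan()
it,dt=save('top','t9')
z=np.load('pics/top0.npz')
A0=world('top',z['d']);A=world('top',dt)
diff=(np.abs(A0-A).max(2)>.012)
n,l,s,c=cv2.connectedComponentsWithStats(cv2.morphologyEx(diff.astype(np.uint8),cv2.MORPH_OPEN,np.ones((3,3))))
[print(s[i],c[i].round()) for i in range(1,n) if s[i,4]>12]
hsv=cv2.cvtColor(it,cv2.COLOR_RGB2HSV)
b=(cv2.inRange(hsv,(105,100,40),(130,255,255))>0)&(abs(A[...,1]+.13)<.025)&(abs(A[...,0]-.61)<.06)
Q=A[b];print('bar',b.sum(),np.percentile(Q,[1,50,99],axis=0).round(4),np.polyfit(Q[:,0],Q[:,2],1))
for k,(u0,u1,v0,v1) in dict(roll=(250,292,262,305),bottle=(250,282,120,158),right=(455,560,170,350)).items():
    print(k,'moved px frac',np.mean(diff[v0:v1,u0:u1]))
E
```

```text
t 23.2833 pos [ 0.4135 -0.0272  0.2945] F [ 0.8 -0.3  0.1] M [-0.    0.04 -0.08] open 0.0003
[327 168  11  74 629] [332. 204.]
[ 165  178   22   75 1112] [175. 213.]
[  194   259   172   161 15847] [287. 339.]
bar 206 [[ 0.5666 -0.1348  0.1393]
 [ 0.6083 -0.13    0.1455]
 [ 0.6525 -0.126   0.1489]] [0.03003699 0.12627243]
roll moved px frac 0.8737541528239202
bottle moved px frac 0.0
right moved px frac 0.0
```

```bash
python3 - <<'E'
from p import *
for n,f in(('top','t9'),('scene','s6')):
    z=np.load(f'pics/{f}.npz');A=world(n,z['d'])
    for x in(.535,.55,.57,.59,.61,.63,.65,.67,.685):
        s=(abs(A[...,0]-x)<.006)&(abs(A[...,1]+.13)<.012)&(A[...,2]>.08)
        print(n,x,s.sum(),np.percentile(A[s][:,2],[50,80,95]).round(4))
z=np.load('pics/t8.npz');A=world('top',z['d']);z0=np.load('pics/top0.npz');A0=world('top',z0['d'])
print('roll diff t8',np.mean(np.abs(A-A0).max(2)[262:305,250:292]>.012))
E
```

```text
top 0.535 57 [0.0966 0.1237 0.1305]
top 0.55 49 [0.0999 0.1287 0.131 ]
top 0.57 61 [0.1118 0.1445 0.147 ]
top 0.59 44 [0.1442 0.1466 0.1478]
top 0.61 41 [0.1428 0.1463 0.147 ]
top 0.63 44 [0.1442 0.1466 0.1472]
top 0.65 43 [0.1437 0.1459 0.1472]
top 0.67 33 [0.1133 0.1286 0.1305]
top 0.685 41 [0.0996 0.1278 0.1296]
scene 0.535 117 [0.1111 0.1238 0.13  ]
scene 0.55 102 [0.1101 0.1255 0.1305]
scene 0.57 299 [0.1471 0.3912 0.4225]
scene 0.59 214 [0.1372 0.3313 0.5424]
scene 0.61 192 [0.1405 0.5459 0.5464]
scene 0.63 147 [0.1349 0.5391 0.5439]
scene 0.65 125 [0.1128 0.1395 0.1466]
scene 0.67 85 [0.1073 0.1244 0.1305]
scene 0.685 84 [0.0992 0.1232 0.1297]
roll diff t8 0.0
```

The carrier is level and seated: the plate edge is at 0.130 m at both ends and the bar top at 0.146–0.147 m. The roll and bottle have not moved. I hand in the job.

```bash
python3 -c "
from station import ctrl
print(ctrl.finish_job())"
```

```text
the job is handed in; nothing more can be done
None
```

The blue carrier is coded and standing in the coder, but I bumped the tall panel on the right while retreating afterwards, and that may have broken the 40 N limit. I handed the job in at about 23 s of the 54 s allowed.

- **Carrier:** I pulled it straight up out of the raked slot and slid it down between the coder guides until it rested on the bed, then let go. The last check has the bar top at 0.146–0.147 m (0.146 expected). Both plate ends are at 0.130 m, so it is level, and the card faces the white head.
- **Pedal:** I pressed it until the tool stopped moving while the vertical force rose from about 12 N to 22 N, so it was at its stop. It came back up: the pad's mean height is 0.065 m, the same as before.
- **Panel contact:** About 39 N total showed at the end of that move. I don't know the peak, so it may have briefly gone over 40 N. I backed off at once. Comparing depth before and after shows nothing moved on that side.
- **Everything else:** The orange and green carriers, label roll and bottle show no change. The arm ended clear of everything with no contact force.

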